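Seat and tug-test a detent pin in a drill jig

ROBOT

A 6-joint arm with a two-finger parallel gripper is mounted at the origin on the work surface. World frame = base frame: x ahead of the robot, y to its left, z up, the work surface at z = 0. Lengths are in m, angles in rad, forces in N, time in s.
With the tool pointing down it reaches from about 0.35 to 0.775 m from the base axis. Payload 7.3 kg.
Tool frame: the origin (TCP) lies midway between the tips of the shut fingers; the grasp point (between the pads) lies 19 mm behind it; z points along the fingers, y is the line along which they close (so a half turn about z gives the same grasp; the last joint's range is limited). The gripper opens to 92 mm and grips with 3 to 60 N. Pads are 19 mm wide; open, the fingers measure 130 mm over their backs; the gripper's body (75 mm by 190 mm) begins 47 mm behind the grasp point.
Start: joints at [-0.146, 0.342, 1.524, -0, 1.275, -0.146], TCP at [0.525, 0, 0.227] pointing down, gripper open.
Joint ranges: [-2.53, 2.53], [-0.77, 2.02], [0.04, 2.7], [-1, 4.14], [0.28, 2.66], [-3.11, 3.11]. Speed limits (rad/s): [2.57, 2.57, 3.14, 3.14, 3.14, 3.14].

INTERFACE

Orientations are given as a rotation vector (axis times angle).
In Python, from rig import manip gives the robot as it stands. The module is installed in compiled form; this text tells all that it offers.
- The arm moves only by the tool apply_moves, never from a script. Its argument "moves" is a list of rows, each an object of numbers: "wx", "wy", "wz": the turn, a rotation vector about the world's x, y, z in degrees; "tx", "ty", "tz": the shift along the world's x, y, z in cm; "jaw": the gripper's target within -1 to 1 (fully open at 1, half-way at 0, shut at -1). In form: [{"wx": .., "wy": .., "wz": .., "tx": .., "ty": .., "tz": .., "jaw": ..}, ...]. A call has 1 to 10 rows; each row is the pose to reach, as a shift and turn from the pose commanded when the call began; what a row does not reach only later rows make up. A row lasts 1/8 s, in which the tool goes at most 62.5 mm and 10.7 degrees, less where a joint would pass 70% of its speed; a pose out of reach is approached as far as the arm can. A call with a gripper value outside its range is refused whole. The fingers move at their own pace and stop on an object; "newtons" is the grip in N (left out, the last holds). Time passes only in rows, so rows that repeat a pose let the fingers close. It gives the time, the measured TCP pose, the force, the opening and the grip force at its end, in the units of the state.
- manip.get_state(): the state, without advancing time (a new reading comes with each control period).
- manip.capture(name): name is "scene" or "side" or "wrist"; returns a dict with "img" (480x640x3 uint8, blue, green, red), "depth" (480x640 float32, m along the optical axis (not along the pixel's ray), 0 where there is no reading), "fx", "fy", "cx", "cy" (pixels), "R" (3x3) and "t" (3): a world point X has camera coordinates R X + t. Camera axes: x right, y down, z forward; pixel columns grow to the right and rows downward; lengths in m; the calibration is good to about 2 mm. A picture is of the moment at which its call begins.
- manip.finish_job(): hands the job in; it is judged then, once.
The state is a dict: "t": time; "joint_pos": joint angles; "dq": joint speeds; "joint_efforts": joint torques, N m; "ee_pos": TCP position; "orientation": TCP orientation; "ft_force": force on the tool from outside, world axes, zero at the start; "wrist_torque": the same for the moment, N m; "gripper_width": opening from 0.0 (shut) to 1.0 (fully open); "finger_force": force on a finger pad.
Only numpy, scipy, OpenCV 4.12 (cv2) and the standard library are available. Lean on these libraries where they do the work, as an engineer would, in place of code of your own. Each camera call takes 0.05 s, during which the arm holds its last target. There are 200 camera calls.

TASK

One of the two locating pins in the drill jig is still standing proud. Push that pin straight down, without ramming it (no more than about 40 N), until it clicks fully home with its collar on the plate; then tug it straight up with a steady 15 N or so for about a second, never beyond 20 N, to confirm that the catch holds it. Let go with the pin still home, and leave the other pin and the things around alone.

Things in the scene. Friction and masses are not known exactly. Their poses are not given: they have to be found in the camera images.
- fixture: Drill jig, fixed: dark cast base 120 x 220 x 42 mm under an aluminium plate 100 x 190 x 16 mm. Origin: centre of the base's underside, z up; plate top 58 mm above it. Two vertical 17.5 mm through bores on its y axis at y = -50 and +50 mm (x = 0). In each bore two sprung balls, on the +x and -x sides some 32 mm below the plate top, catch the pin's groove when the pin is home.
- pin_up: The pin that stands proud, in either bore: upright, steel, about 150 g; 16 mm bullet-nosed shank reaching 54 mm below a collar 32 mm across and 6 mm thick. Origin on the axis at the collar's underside, z up. It starts with its nose on the balls, origin 18 to 26 mm above the plate top. Pushing it in takes about 15 N; home, the collar lies on the plate (origin 58 mm above the fixture's).
- knob (a point): Centre of the top face of the proud pin's knob: plain black upright cylinder, 24 mm across, 34 mm tall, standing on the collar; the place to grip, from above. The point is 40 mm above the pin's origin.
- bore0 (a point): Mouth of the bore at y = -50 mm, at the plate top. On its way in the pin is drawn down over the last stretch. Pulled up from home, it first rises freely by 1 to 7 mm (the catch's depth differs from jig to jig), then bears on the balls, which hold it to about 28 N before letting it out. The catch is stiff (0.05 mm per N).
- bore1 (a point): Mouth of the bore at y = +50 mm, at the plate top; otherwise like the other bore. In both, a pin pushed sideways or held askew rubs in the bore, and that friction takes up part of a pull.
- pin_home: The same kind of pin, already home in the other bore: leave alone.
- hub: Loose dark steel flange hub, 90 mm across, 45 mm tall, origin under its centre: leave alone.
- sleeve: Loose steel sleeve, 60 mm across, 50 mm tall, origin under its centre: leave alone.
- tray: Blue open tray 130 x 190 x 70 mm, origin under its centre: leave alone.
- wrench: Steel wrench lying flat: leave alone.
- catch0 (a joint): Axial give of the sprung ball cage inside the bore at y = -50 mm, in m, positive up, 0 unloaded: 0.00005 per N of upward pull on the catch (hidden inside the block; far smaller than the noise of a single reading).
- catch1 (a joint): Axial give of the sprung ball cage inside the bore at y = +50 mm, in m, positive up, 0 unloaded: 0.00005 per N of upward pull on the catch (hidden inside the block; far smaller than the noise of a single reading).
There are look-alikes about, which are no part of the job. Leave any blue or orange look-alike of the pin_up alone.

How it is judged:
By the outcome, as a careful person would: the job done as asked, in the order asked, and still so for the second after the job is handed in, with the robot touching nothing.
It also fails if it takes over 64 s, if anything falls off the work surface, if the arm or the gripper's body presses on something with over 40 N, if the wrist force passes 120 N, or if a joint passes its speed limit or range.

## Working session

There is one attempt and no reset: what is moved stays moved. The work goes in short steps, Python scripts to look and compute and a tool call to move; the robot and the scene stay as the last step left them, time stands still between calls to the robot, and variables do not carry over. Pictures are saved under pics/ and viewed, at most 10 in all, crops included, and the job is handed in when it is done.

Besides the shell and the picture viewer there is one more tool, called in YAML: its name, and indented under it one key for each argument. apply_moves: Moves the arm, as the interface text tells. Its arguments: {"type":"object","properties":{"moves":{"type":"array"},"newtons":{"type":"number"}},"required":["moves"]}

```bash
mkdir -p pics; python3 - <<'E'
from rig import manip
import cv2,numpy as np,pickle
d={}
for n in ("scene","side","wrist"):
    c=manip.capture(n); d[n]=c
    print(n,c["fx"],c["cx"],c["cy"],(-c["R"].T@c["t"]).round(3),c["R"].round(3).tolist())
pickle.dump(d,open("cap0.pkl","wb"))
im=np.hstack([cv2.resize(d["scene"]["img"],(400,300)),cv2.resize(d["side"]["img"],(400,300))])
cv2.imwrite("pics/scene0.png",d["scene"]["img"]); cv2.imwrite("pics/side0.png",d["side"]["img"])
print(manip.get_state())
E
```

```text
scene 468.2609981951927 315.69946430864434 241.7075689244542 [ 0.934 -0.187  0.916] [[0.385, 0.923, 0.008], [0.797, -0.328, -0.508], [-0.466, 0.202, -0.862]]
side 575.1482990611187 320.27881367133267 243.67380359959859 [0.059 0.841 0.873] [[-0.883, -0.469, 0.019], [-0.307, 0.546, -0.78], [0.355, -0.694, -0.626]]
wrist 361.4866460219506 317.94730240887554 241.96212831529115 [0.525 0.082 0.384] [[1.0, 0.002, -0.002], [0.002, -0.954, 0.301], [-0.001, -0.301, -0.954]]
{'t': 0.15, 'joint_pos': array([-1.46009273e-01,  3.42565384e-01,  1.52477465e+00, -9.50662417e-06,
        1.27539521e+00, -1.46010242e-01]), 'dq': array([ 7.56184945e-04, -2.24983409e-03,  4.33970486e-04,  3.34684820e-04,
        6.62279413e-05,  1.26924150e-03]), 'joint_efforts': array([ 7.52666965e-04, -4.31470585e+01, -2.44352603e+01,  7.18239485e-02,
        5.38185902e-02, -1.32920518e-04]), 'ee_pos': array([5.24706145e-01, 5.76791617e-05, 2.26211214e-01]), 'orientation': array([-2.22079269e+00, -2.22080100e+00,  1.08209656e-03]), 'ft_force': array([-0.55592091,  0.08241757, -0.49247316]), 'wrist_torque': array([-0.03617408,  0.0186272 ,  0.03630567]), 'finger_force': 0.0, 'gripper_width': 0.9993833636208034}
```

View pics/scene0.png

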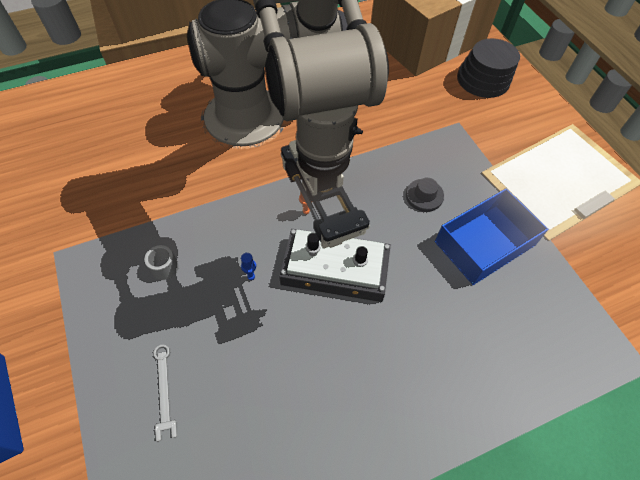

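View pics/side0.png

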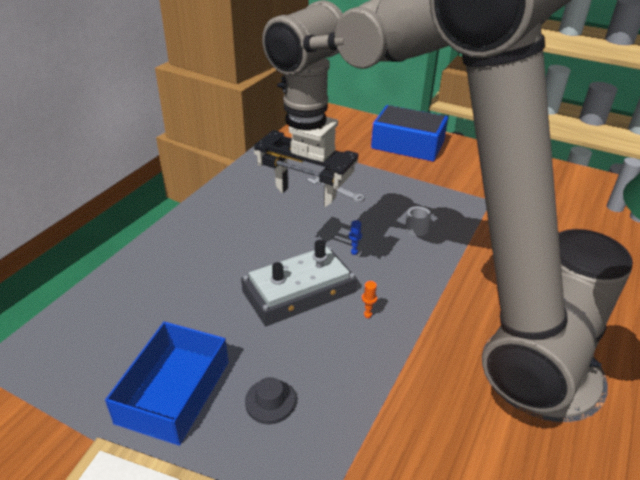

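The drill jig shows at scene (336,262) and side (300,283). Things that could be taken for the proud pin:
- Black knob A: scene (312,243), side (320,248).
- Black knob B: scene (361,256), side (278,270).
- Blue look-alike: scene (249,266), side (356,236). Excluded by colour.
- Orange look-alike: scene (303,204), side (370,298). Excluded by colour.

A seems to stand proud, with its shank visible below the collar. Next I'll check it in one crop and measure.

```bash
cat > h.py <<'E'
import numpy as np,cv2
def pts(c,mask=None):
    v,u=np.mgrid[0:480,0:640]; z=c["depth"]
    P=np.stack([(u-c["cx"])/c["fx"]*z,(v-c["cy"])/c["fy"]*z,z],-1)
    return (P-c["t"])@c["R"]
def ray(c,u,v,h):
    d=c["R"].T@np.array([(u-c["cx"])/c["fx"],(v-c["cy"])/c["fy"],1]); o=-c["R"].T@c["t"]
    return o+d*(h-o[2])/d[2]
E
python3 - <<'E'
import pickle,cv2,numpy as np
from h import *
d=pickle.load(open("cap0.pkl","rb"))
a=cv2.resize(d["side"]["img"][215:335,230:390],(640,480),interpolation=cv2.INTER_CUBIC)
cv2.imwrite("pics/crop0.png",a)
for n,seeds in (("scene",[(312,243),(361,256)]),("side",[(320,248),(278,270)])):
    c=d[n];W=pts(c);g=c["img"].max(2)
    for u,v in seeds:
        m=np.zeros((480,640),bool);m[v-12:v+13,u-12:u+13]=1
        P=W[m&(g<70)&(c["depth"]>0)]; P=P[P[:,2]>.06]
        zt=np.percentile(P[:,2],97);T=P[P[:,2]>zt-.006]
        print(n,(u,v),len(P),"ztop",zt.round(4),"topctr",T.mean(0).round(4))
    # plate
    P=W[(c["img"].min(2)>110)&(c["depth"]>0)&(W[...,2]>.05)&(W[...,2]<.07)&(abs(W[...,0]-.5)<.2)&(abs(W[...,1])<.2)]
    r=cv2.minAreaRect((P[:,:2]*1000).astype(np.float32)); print("plate",r,np.median(P[:,2]))
E
```

```text
scene (312, 243) 241 ztop 0.3332 topctr [ 0.61   -0.0355  0.332 ]
scene (361, 256) 162 ztop 0.0989 topctr [0.5476 0.0806 0.0968]
plate ((517.3548583984375, 38.45738220214844), (209.30517578125, 104.01873779296875), 56.50021743774414) 0.05750545881580333
side (320, 248) 151 ztop 0.1201 topctr [0.4881 0.0031 0.1179]
side (278, 270) 159 ztop 0.0985 topctr [0.5423 0.0884 0.0959]
plate ((517.5797729492188, 46.045501708984375), (205.62234497070312, 107.6431655883789), 56.15182876586914) 0.056403850154575
```

View pics/crop0.png

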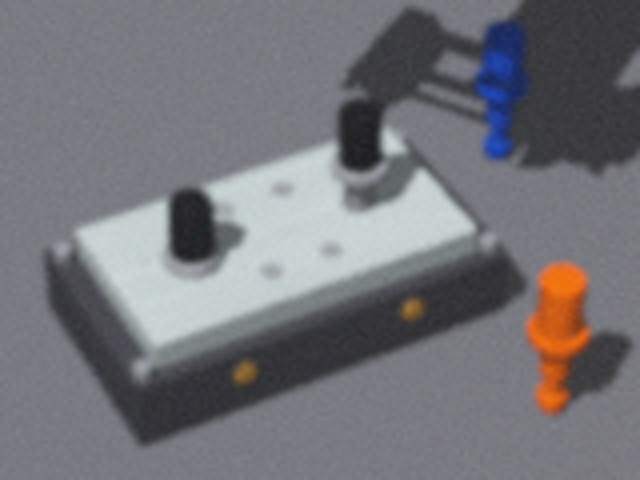

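The crop shows knob A with bare shank between collar and plate, so A is the proud pin. Its knob top is at z ≈ 0.120, near (0.489, 0.002). B's collar lies on the plate. The jig axis runs at about 56°, so I'll close the fingers across it, which means a turn of −34°.

apply_moves:
  moves:
    - {"tx": -1,"wz": -10,"jaw": 0.1}
    - {"tx": -2,"wz": -20,"jaw": 0.1}
    - {"tx": -3,"wz": -30,"jaw": 0.1}
    - {"tx": -3.6,"wz": -34,"tz": -1.5,"jaw": 0.1}
    - {"tx": -3.6,"wz": -34,"tz": -2.5,"jaw": 0.1}
    - {"tx": -3.6,"wz": -34,"tz": -2.5,"jaw": 0.1}
    - {"tx": -3.6,"wz": -34,"tz": -2.5,"jaw": 0.1}
  newtons: 40

```text
invalid input
```

```bash
python3 - <<'E'
from rig import manip
import cv2,numpy as np,pickle
from h import *
s=manip.get_state();print({k:np.round(s[k],4) for k in("t","ee_pos","orientation","ft_force","gripper_width")})
d={n:manip.capture(n) for n in("scene","side","wrist")}
pickle.dump(d,open("cap1.pkl","wb"))
cv2.imwrite("pics/w1.png",d["wrist"]["img"])
for n,c in d.items():
    W=pts(c);hsv=cv2.cvtColor(c["img"],cv2.COLOR_BGR2HSV);ok=(c["depth"]>0)
    near=ok&(np.hypot(W[...,0]-.49,W[...,1]-.002)<.2)&(W[...,2]<.13)
    for nm,lo,hi in(("blue",100,130),("orange",5,20)):
        P=W[near&(hsv[...,0]>lo)&(hsv[...,0]<hi)&(hsv[...,1]>170)&(W[...,2]>.03)]
        if len(P)>20:print(n,nm,len(P),P.mean(0).round(3),P[:,2].max().round(3))
    # knob tops
    for x,y in((.489,.002),(.545,.085)):
        m=ok&(np.hypot(W[...,0]-x,W[...,1]-y)<.022)&(W[...,2]>.068)&(W[...,2]<.135)&(c["img"].max(2)<80)
        P=W[m]
        if len(P)>20:
            zt=np.percentile(P[:,2],95);m2=(m&(W[...,2]>zt-.005)).astype(np.uint8)
            v,u=np.nonzero(m2);print(n,"knob",len(P),zt.round(4),W[m2>0].mean(0).round(4),u.mean().round(1),v.mean().round(1))
E
```

```text
{'t': np.float64(0.15), 'ee_pos': array([5.247e-01, 1.000e-04, 2.262e-01]), 'orientation': array([-2.2208e+00, -2.2208e+00,  1.1000e-03]), 'ft_force': array([-0.5559,  0.0824, -0.4925]), 'gripper_width': np.float64(0.9994)}
scene blue 223 [ 0.476 -0.137  0.075] 0.097
scene knob 177 0.122 [ 0.4931 -0.0024  0.1199] 312.7 237.6
scene knob 156 0.0996 [0.5473 0.0809 0.0974] 361.4 251.2
side blue 182 [ 0.465 -0.126  0.068] 0.095
side orange 282 [0.351 0.046 0.071] 0.096
side knob 166 0.1205 [0.488  0.0031 0.1185] 320.0 243.2
side knob 160 0.098 [0.5426 0.0876 0.0963] 277.1 266.0
wrist blue 246 [ 0.47  -0.132  0.065] 0.094
wrist orange 1533 [0.36  0.038 0.078] 0.095
wrist knob 911 0.1208 [ 0.4913 -0.001   0.1196] 273.8 241.0
wrist knob 763 0.0985 [0.5446 0.0819 0.0974] 344.0 127.6
```

View pics/w1.png

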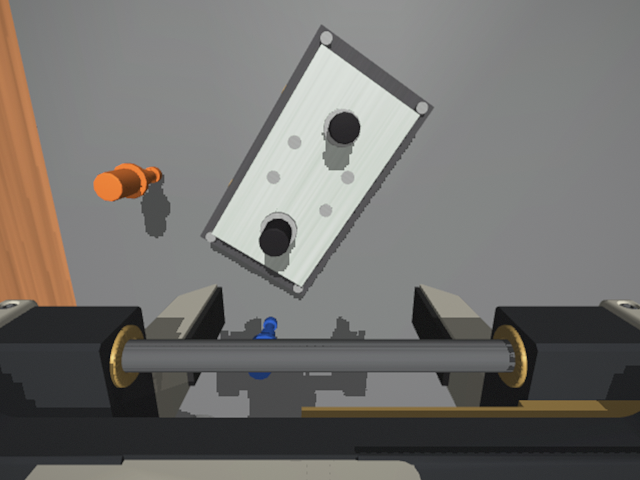

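The wrist view shows the proud knob at (274,240), the home knob at (344,128), the orange look-alike at (123,184) and the blue one at (263,360). The move was refused, probably because every key has to be in each row, so I'll resend it complete.

apply_moves:
  moves:
    - {"wx": 0,"wy": 0,"wz": -10,"tx": -1,"ty": 0,"tz": 0,"jaw": 0.1}
    - {"wx": 0,"wy": 0,"wz": -20,"tx": -2,"ty": 0,"tz": 0,"jaw": 0.1}
    - {"wx": 0,"wy": 0,"wz": -30,"tx": -3,"ty": 0,"tz": -1,"jaw": 0.1}
    - {"wx": 0,"wy": 0,"wz": -34,"tx": -3.4,"ty": 0,"tz": -2.5,"jaw": 0.1}
    - {"wx": 0,"wy": 0,"wz": -34,"tx": -3.4,"ty": 0,"tz": -2.5,"jaw": 0.1}
    - {"wx": 0,"wy": 0,"wz": -34,"tx": -3.4,"ty": 0,"tz": -2.5,"jaw": 0.1}
    - {"wx": 0,"wy": 0,"wz": -34,"tx": -3.4,"ty": 0,"tz": -2.5,"jaw": 0.1}
  newtons: 40

```text
t: 1.18
ee_pos: [0.4915, -0.0, 0.2023]
orientation: [2.773, 1.476, 0.001]
ft_force: [-0.4, 1.0, -0.8]
gripper_width: 0.552
finger_force: 0.0
```

```bash
cat > look.py <<'E'
from rig import manip
import cv2,numpy as np,sys
from h import *
s=manip.get_state();c=manip.capture("wrist");cv2.imwrite(sys.argv[1],c["img"])
W=pts(c);p=s["ee_pos"]
m=(c["depth"]>0)&(np.hypot(W[...,0]-.4905,W[...,1]-.0)<.025)&(W[...,2]>.11)&(W[...,2]<.13)&(c["img"].max(2)<80)
v,u=np.nonzero(m);P=W[m];zt=np.percentile(P[:,2],90)
cs,_=cv2.findContours(m.astype(np.uint8),0,2);k=max(cs,key=cv2.contourArea);(cu,cv),r=cv2.minEnclosingCircle(k)
K=ray(c,cu,cv,.1205)
a=np.deg2rad(-34);R=np.array([[np.cos(a),np.sin(a)],[-np.sin(a),np.cos(a)]])
print(len(P),zt,P.mean(0).round(4),"circle",cu,cv,r,K.round(4),"d world",(K-p)[:2].round(4),"along/across",(R@(K-p)[:2]).round(4))
q=c["R"]@p+c["t"];print("tcp px",c["fx"]*q[0]/q[2]+c["cx"],c["fy"]*q[1]/q[2]+c["cy"])
E
python3 look.py pics/w2.png
```

```text
888 0.12060245294389245 [ 0.492  -0.0006  0.1191] circle 318.1619567871094 250.14788818359375 17.283740997314453 [ 4.922e-01 -2.000e-04  1.205e-01] d world [ 0.0007 -0.0001] along/across [0.0007 0.0003]
tcp px 317.08249087265216 305.1465346819638
```

View pics/w2.png

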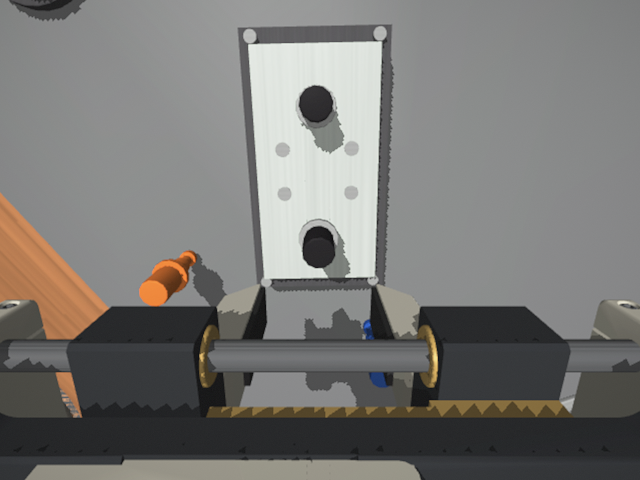

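The wrist view shows the knob at (318,250), midway between the finger tips at columns 260 and 375, with the jig axis vertical in the image. I'll descend with the tips staying just above the collar (z ≈ 0.086).

apply_moves:
  moves:
    - {"wx": 0,"wy": 0,"wz": 0,"tx": 0.05,"ty": 0,"tz": -3,"jaw": 0.1}
    - {"wx": 0,"wy": 0,"wz": 0,"tx": 0.05,"ty": 0,"tz": -6,"jaw": 0.1}
    - {"wx": 0,"wy": 0,"wz": 0,"tx": 0.05,"ty": 0,"tz": -8.5,"jaw": 0.1}
    - {"wx": 0,"wy": 0,"wz": 0,"tx": 0.05,"ty": 0,"tz": -10.3,"jaw": 0.1}
    - {"wx": 0,"wy": 0,"wz": 0,"tx": 0.05,"ty": 0,"tz": -11,"jaw": 0.1}
    - {"wx": 0,"wy": 0,"wz": 0,"tx": 0.05,"ty": 0,"tz": -11,"jaw": 0.1}
    - {"wx": 0,"wy": 0,"wz": 0,"tx": 0.05,"ty": 0,"tz": -11,"jaw": 0.1}

```text
t: 2.1
ee_pos: [0.4921, -0.0001, 0.0925]
orientation: [2.773, 1.475, 0.002]
ft_force: [-0.1, -0.3, 0.2]
gripper_width: 0.549
finger_force: 0.0
```

```bash
python3 - <<'E'
from rig import manip
import cv2
c=manip.capture("side");cv2.imwrite("pics/s3.png",cv2.resize(c["img"][170:290,240:400],(640,480),interpolation=cv2.INTER_CUBIC))
E
```

```text
(no output)
```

View pics/s3.png

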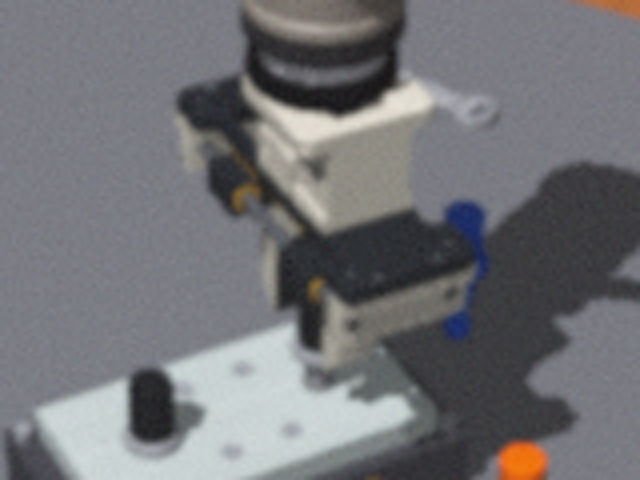

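The close side view shows the fingers around the proud knob (crop 315,320), tips just above the collar, and nothing else touched. I'll close the gripper.

apply_moves:
  moves:
    - {"wx": 0,"wy": 0,"wz": 0,"tx": 0,"ty": 0,"tz": 0,"jaw": -1}
    - {"wx": 0,"wy": 0,"wz": 0,"tx": 0,"ty": 0,"tz": 0,"jaw": -1}
    - {"wx": 0,"wy": 0,"wz": 0,"tx": 0,"ty": 0,"tz": 0,"jaw": -1}
    - {"wx": 0,"wy": 0,"wz": 0,"tx": 0,"ty": 0,"tz": 0,"jaw": -1}
    - {"wx": 0,"wy": 0,"wz": 0,"tx": 0,"ty": 0,"tz": 0,"jaw": -1}
    - {"wx": 0,"wy": 0,"wz": 0,"tx": 0,"ty": 0,"tz": 0,"jaw": -1}
  newtons: 40

```text
t: 2.9
ee_pos: [0.4917, -0.0, 0.0918]
orientation: [2.774, 1.475, 0.0]
ft_force: [-0.4, -0.1, 1.2]
gripper_width: 0.25
finger_force: 40.0
```

apply_moves:
  moves:
    - {"wx": 0,"wy": 0,"wz": 0,"tx": 0,"ty": 0,"tz": -0.05,"jaw": -1}
    - {"wx": 0,"wy": 0,"wz": 0,"tx": 0,"ty": 0,"tz": -0.1,"jaw": -1}
    - {"wx": 0,"wy": 0,"wz": 0,"tx": 0,"ty": 0,"tz": -0.15,"jaw": -1}
    - {"wx": 0,"wy": 0,"wz": 0,"tx": 0,"ty": 0,"tz": -0.2,"jaw": -1}
    - {"wx": 0,"wy": 0,"wz": 0,"tx": 0,"ty": 0,"tz": -0.2,"jaw": -1}

```text
t: 3.52
ee_pos: [0.492, -0.0, 0.0905]
orientation: [2.773, 1.474, 0.002]
ft_force: [-1.5, -0.5, 8.7]
gripper_width: 0.252
finger_force: 40.0
```

apply_moves:
  moves:
    - {"wx": 0,"wy": 0,"wz": 0,"tx": 0,"ty": 0,"tz": -0.05,"jaw": -1}
    - {"wx": 0,"wy": 0,"wz": 0,"tx": 0,"ty": 0,"tz": -0.1,"jaw": -1}
    - {"wx": 0,"wy": 0,"wz": 0,"tx": 0,"ty": 0,"tz": -0.15,"jaw": -1}
    - {"wx": 0,"wy": 0,"wz": 0,"tx": 0,"ty": 0,"tz": -0.2,"jaw": -1}
    - {"wx": 0,"wy": 0,"wz": 0,"tx": 0,"ty": 0,"tz": -0.2,"jaw": -1}

```text
t: 4.15
ee_pos: [0.492, 0.0002, 0.0884]
orientation: [2.773, 1.474, 0.002]
ft_force: [0.2, 0.9, 3.4]
gripper_width: 0.255
finger_force: 40.0
```

apply_moves:
  moves:
    - {"wx": 0,"wy": 0,"wz": 0,"tx": 0,"ty": 0,"tz": -0.08,"jaw": -1}
    - {"wx": 0,"wy": 0,"wz": 0,"tx": 0,"ty": 0,"tz": -0.16,"jaw": -1}
    - {"wx": 0,"wy": 0,"wz": 0,"tx": 0,"ty": 0,"tz": -0.24,"jaw": -1}
    - {"wx": 0,"wy": 0,"wz": 0,"tx": 0,"ty": 0,"tz": -0.32,"jaw": -1}
    - {"wx": 0,"wy": 0,"wz": 0,"tx": 0,"ty": 0,"tz": -0.4,"jaw": -1}
    - {"wx": 0,"wy": 0,"wz": 0,"tx": 0,"ty": 0,"tz": -0.4,"jaw": -1}

```text
t: 4.9
ee_pos: [0.4917, 0.0001, 0.0836]
orientation: [2.774, 1.475, 0.0]
ft_force: [1.8, 1.3, 0.7]
gripper_width: 0.249
finger_force: 40.0
```

apply_moves:
  moves:
    - {"wx": 0,"wy": 0,"wz": 0,"tx": 0,"ty": 0,"tz": -0.1,"jaw": -1}
    - {"wx": 0,"wy": 0,"wz": 0,"tx": 0,"ty": 0,"tz": -0.2,"jaw": -1}
    - {"wx": 0,"wy": 0,"wz": 0,"tx": 0,"ty": 0,"tz": -0.3,"jaw": -1}
    - {"wx": 0,"wy": 0,"wz": 0,"tx": 0,"ty": 0,"tz": -0.4,"jaw": -1}
    - {"wx": 0,"wy": 0,"wz": 0,"tx": 0,"ty": 0,"tz": -0.5,"jaw": -1}
    - {"wx": 0,"wy": 0,"wz": 0,"tx": 0,"ty": 0,"tz": -0.5,"jaw": -1}

```text
t: 5.65
ee_pos: [0.4909, -0.0002, 0.0778]
orientation: [-2.773, -1.475, 0.002]
ft_force: [2.7, -1.7, -9.6]
gripper_width: 0.251
finger_force: 40.0
```

```bash
python3 - <<'E'
from rig import manip
import cv2
c=manip.capture("side");cv2.imwrite("pics/s4.png",cv2.resize(c["img"][200:290,260:380],(640,480),interpolation=cv2.INTER_CUBIC))
E
```

```text
(no output)
```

View pics/s4.png

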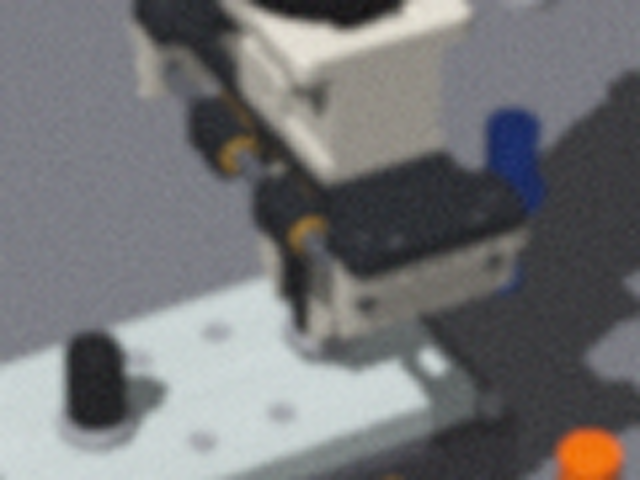

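The pin is moving with the fingers and is now being drawn down (−9.6 N), with its collar close to the plate (crop 310,345). I'll continue gently.

apply_moves:
  moves:
    - {"wx": 0,"wy": 0,"wz": 0,"tx": 0,"ty": 0,"tz": -0.08,"jaw": -1}
    - {"wx": 0,"wy": 0,"wz": 0,"tx": 0,"ty": 0,"tz": -0.16,"jaw": -1}
    - {"wx": 0,"wy": 0,"wz": 0,"tx": 0,"ty": 0,"tz": -0.24,"jaw": -1}
    - {"wx": 0,"wy": 0,"wz": 0,"tx": 0,"ty": 0,"tz": -0.32,"jaw": -1}
    - {"wx": 0,"wy": 0,"wz": 0,"tx": 0,"ty": 0,"tz": -0.4,"jaw": -1}
    - {"wx": 0,"wy": 0,"wz": 0,"tx": 0,"ty": 0,"tz": -0.4,"jaw": -1}

```text
t: 6.45
ee_pos: [0.4915, 0.0001, 0.0748]
orientation: [-2.774, -1.475, -0.0]
ft_force: [-0.4, 0.4, -1.6]
gripper_width: 0.255
finger_force: 40.0
```

apply_moves:
  moves:
    - {"wx": 0,"wy": 0,"wz": 0,"tx": 0,"ty": 0,"tz": -0.05,"jaw": -1}
    - {"wx": 0,"wy": 0,"wz": 0,"tx": 0,"ty": 0,"tz": -0.1,"jaw": -1}
    - {"wx": 0,"wy": 0,"wz": 0,"tx": 0,"ty": 0,"tz": -0.15,"jaw": -1}
    - {"wx": 0,"wy": 0,"wz": 0,"tx": 0,"ty": 0,"tz": -0.2,"jaw": -1}
    - {"wx": 0,"wy": 0,"wz": 0,"tx": 0,"ty": 0,"tz": -0.2,"jaw": -1}

```text
t: 7.08
ee_pos: [0.4915, 0.0, 0.0727]
orientation: [2.774, 1.475, -0.0]
ft_force: [0.3, -0.5, -2.1]
gripper_width: 0.252
finger_force: 40.0
```

apply_moves:
  moves:
    - {"wx": 0,"wy": 0,"wz": 0,"tx": 0,"ty": 0,"tz": -0.05,"jaw": -1}
    - {"wx": 0,"wy": 0,"wz": 0,"tx": 0,"ty": 0,"tz": -0.1,"jaw": -1}
    - {"wx": 0,"wy": 0,"wz": 0,"tx": 0,"ty": 0,"tz": -0.15,"jaw": -1}
    - {"wx": 0,"wy": 0,"wz": 0,"tx": 0,"ty": 0,"tz": -0.2,"jaw": -1}
    - {"wx": 0,"wy": 0,"wz": 0,"tx": 0,"ty": 0,"tz": -0.2,"jaw": -1}

```text
t: 7.7
ee_pos: [0.4915, 0.0, 0.0707]
orientation: [2.774, 1.475, -0.0]
ft_force: [-0.2, 0.1, -1.2]
gripper_width: 0.253
finger_force: 40.0
```

apply_moves:
  moves:
    - {"wx": 0,"wy": 0,"wz": 0,"tx": 0,"ty": 0,"tz": -0.03,"jaw": -1}
    - {"wx": 0,"wy": 0,"wz": 0,"tx": 0,"ty": 0,"tz": -0.06,"jaw": -1}
    - {"wx": 0,"wy": 0,"wz": 0,"tx": 0,"ty": 0,"tz": -0.1,"jaw": -1}
    - {"wx": 0,"wy": 0,"wz": 0,"tx": 0,"ty": 0,"tz": -0.1,"jaw": -1}

```text
t: 8.2
ee_pos: [0.4915, 0.0, 0.0697]
orientation: [2.774, 1.475, -0.0]
ft_force: [-0.6, 1.4, -1.2]
gripper_width: 0.251
finger_force: 40.0
```

apply_moves:
  moves:
    - {"wx": 0,"wy": 0,"wz": 0,"tx": 0,"ty": 0,"tz": -0.03,"jaw": -1}
    - {"wx": 0,"wy": 0,"wz": 0,"tx": 0,"ty": 0,"tz": -0.06,"jaw": -1}
    - {"wx": 0,"wy": 0,"wz": 0,"tx": 0,"ty": 0,"tz": -0.1,"jaw": -1}
    - {"wx": 0,"wy": 0,"wz": 0,"tx": 0,"ty": 0,"tz": -0.1,"jaw": -1}

```text
t: 8.7
ee_pos: [0.4916, -0.0, 0.0694]
orientation: [2.773, 1.475, 0.001]
ft_force: [-2.2, -0.1, 6.7]
gripper_width: 0.253
finger_force: 40.0
```

apply_moves:
  moves:
    - {"wx": 0,"wy": 0,"wz": 0,"tx": 0,"ty": 0,"tz": -0.03,"jaw": -1}
    - {"wx": 0,"wy": 0,"wz": 0,"tx": 0,"ty": 0,"tz": -0.06,"jaw": -1}
    - {"wx": 0,"wy": 0,"wz": 0,"tx": 0,"ty": 0,"tz": -0.1,"jaw": -1}
    - {"wx": 0,"wy": 0,"wz": 0,"tx": 0,"ty": 0,"tz": -0.1,"jaw": -1}

```text
t: 9.2
ee_pos: [0.4916, -0.0, 0.0694]
orientation: [2.773, 1.475, 0.001]
ft_force: [-5.1, 0.7, 15.9]
gripper_width: 0.249
finger_force: 40.0
```

The collar bears on the plate: z stopped at 0.0694 while the force rose to 16 N. I'll back off to neutral, then look for the catch.

apply_moves:
  moves:
    - {"wx": 0,"wy": 0,"wz": 0,"tx": 0,"ty": 0,"tz": 0.05,"jaw": -1}
    - {"wx": 0,"wy": 0,"wz": 0,"tx": 0,"ty": 0,"tz": 0.1,"jaw": -1}
    - {"wx": 0,"wy": 0,"wz": 0,"tx": 0,"ty": 0,"tz": 0.15,"jaw": -1}
    - {"wx": 0,"wy": 0,"wz": 0,"tx": 0,"ty": 0,"tz": 0.2,"jaw": -1}
    - {"wx": 0,"wy": 0,"wz": 0,"tx": 0,"ty": 0,"tz": 0.24,"jaw": -1}
    - {"wx": 0,"wy": 0,"wz": 0,"tx": 0,"ty": 0,"tz": 0.24,"jaw": -1}
  newtons: 50

```text
t: 9.95
ee_pos: [0.4915, 0.0, 0.0699]
orientation: [-2.774, -1.475, 0.0]
ft_force: [-0.4, -0.6, -2.1]
gripper_width: 0.249
finger_force: 50.0
```

```bash
cat > st.py <<'E'
from rig import manip
import numpy as np
F=[];T=[];Z=[]
for i in range(4):
    manip.capture("wrist");s=manip.get_state();F.append(s["ft_force"]);T.append(s["wrist_torque"]);Z.append(s["ee_pos"])
print(s["t"],"F",np.mean(F,0).round(2),np.std(F,0).round(2),"T",np.mean(T,0).round(3),"p",np.mean(Z,0).round(5))
E
python3 st.py
```

```text
10.15 F [-0.24  0.12 -1.53] [0.51 0.29 0.5 ] T [ 0.011  0.058 -0.013] p [4.9147e-01 3.0000e-05 6.9980e-02]
```

apply_moves:
  moves:
    - {"wx": 0,"wy": 0,"wz": 0,"tx": 0,"ty": 0,"tz": 0.03,"jaw": -1}
    - {"wx": 0,"wy": 0,"wz": 0,"tx": 0,"ty": 0,"tz": 0.06,"jaw": -1}
    - {"wx": 0,"wy": 0,"wz": 0,"tx": 0,"ty": 0,"tz": 0.08,"jaw": -1}
    - {"wx": 0,"wy": 0,"wz": 0,"tx": 0,"ty": 0,"tz": 0.08,"jaw": -1}

```text
t: 10.65
ee_pos: [0.4915, 0.0, 0.071]
orientation: [2.774, 1.475, 0.0]
ft_force: [-0.6, 0.3, -2.0]
gripper_width: 0.249
finger_force: 50.0
```

apply_moves:
  moves:
    - {"wx": 0,"wy": 0,"wz": 0,"tx": 0,"ty": 0,"tz": 0.03,"jaw": -1}
    - {"wx": 0,"wy": 0,"wz": 0,"tx": 0,"ty": 0,"tz": 0.06,"jaw": -1}
    - {"wx": 0,"wy": 0,"wz": 0,"tx": 0,"ty": 0,"tz": 0.08,"jaw": -1}
    - {"wx": 0,"wy": 0,"wz": 0,"tx": 0,"ty": 0,"tz": 0.08,"jaw": -1}

```text
t: 11.15
ee_pos: [0.4915, 0.0, 0.0718]
orientation: [2.774, 1.475, 0.0]
ft_force: [-0.5, -1.0, -2.1]
gripper_width: 0.249
finger_force: 50.0
```

apply_moves:
  moves:
    - {"wx": 0,"wy": 0,"wz": 0,"tx": 0,"ty": 0,"tz": 0.03,"jaw": -1}
    - {"wx": 0,"wy": 0,"wz": 0,"tx": 0,"ty": 0,"tz": 0.06,"jaw": -1}
    - {"wx": 0,"wy": 0,"wz": 0,"tx": 0,"ty": 0,"tz": 0.08,"jaw": -1}
    - {"wx": 0,"wy": 0,"wz": 0,"tx": 0,"ty": 0,"tz": 0.08,"jaw": -1}

```text
t: 11.65
ee_pos: [0.4915, 0.0, 0.0725]
orientation: [2.774, 1.475, 0.0]
ft_force: [0.1, 0.1, -1.1]
gripper_width: 0.251
finger_force: 50.0
```

apply_moves:
  moves:
    - {"wx": 0,"wy": 0,"wz": 0,"tx": 0,"ty": 0,"tz": 0.03,"jaw": -1}
    - {"wx": 0,"wy": 0,"wz": 0,"tx": 0,"ty": 0,"tz": 0.06,"jaw": -1}
    - {"wx": 0,"wy": 0,"wz": 0,"tx": 0,"ty": 0,"tz": 0.08,"jaw": -1}
    - {"wx": 0,"wy": 0,"wz": 0,"tx": 0,"ty": 0,"tz": 0.08,"jaw": -1}

```text
t: 12.15
ee_pos: [0.4915, 0.0, 0.0734]
orientation: [2.774, 1.475, 0.0]
ft_force: [0.2, 0.1, -1.5]
gripper_width: 0.253
finger_force: 50.0
```

apply_moves:
  moves:
    - {"wx": 0,"wy": 0,"wz": 0,"tx": 0,"ty": 0,"tz": 0.03,"jaw": -1}
    - {"wx": 0,"wy": 0,"wz": 0,"tx": 0,"ty": 0,"tz": 0.06,"jaw": -1}
    - {"wx": 0,"wy": 0,"wz": 0,"tx": 0,"ty": 0,"tz": 0.08,"jaw": -1}
    - {"wx": 0,"wy": 0,"wz": 0,"tx": 0,"ty": 0,"tz": 0.08,"jaw": -1}

```text
t: 12.65
ee_pos: [0.4915, 0.0, 0.0742]
orientation: [2.774, 1.475, 0.0]
ft_force: [-0.3, -0.2, -1.8]
gripper_width: 0.253
finger_force: 50.0
```

apply_moves:
  moves:
    - {"wx": 0,"wy": 0,"wz": 0,"tx": 0,"ty": 0,"tz": 0.03,"jaw": -1}
    - {"wx": 0,"wy": 0,"wz": 0,"tx": 0,"ty": 0,"tz": 0.06,"jaw": -1}
    - {"wx": 0,"wy": 0,"wz": 0,"tx": 0,"ty": 0,"tz": 0.08,"jaw": -1}
    - {"wx": 0,"wy": 0,"wz": 0,"tx": 0,"ty": 0,"tz": 0.08,"jaw": -1}

```text
t: 13.15
ee_pos: [0.4915, 0.0, 0.075]
orientation: [2.774, 1.475, 0.0]
ft_force: [0.3, 0.7, -1.5]
gripper_width: 0.252
finger_force: 50.0
```

apply_moves:
  moves:
    - {"wx": 0,"wy": 0,"wz": 0,"tx": 0,"ty": 0,"tz": 0.02,"jaw": -1}
    - {"wx": 0,"wy": 0,"wz": 0,"tx": 0,"ty": 0,"tz": 0.04,"jaw": -1}
    - {"wx": 0,"wy": 0,"wz": 0,"tx": 0,"ty": 0,"tz": 0.06,"jaw": -1}
    - {"wx": 0,"wy": 0,"wz": 0,"tx": 0,"ty": 0,"tz": 0.06,"jaw": -1}

```text
t: 13.65
ee_pos: [0.4915, 0.0, 0.0756]
orientation: [2.774, 1.475, 0.0]
ft_force: [0.5, 1.0, -1.5]
gripper_width: 0.249
finger_force: 50.0
```

apply_moves:
  moves:
    - {"wx": 0,"wy": 0,"wz": 0,"tx": 0,"ty": 0,"tz": 0.02,"jaw": -1}
    - {"wx": 0,"wy": 0,"wz": 0,"tx": 0,"ty": 0,"tz": 0.04,"jaw": -1}
    - {"wx": 0,"wy": 0,"wz": 0,"tx": 0,"ty": 0,"tz": 0.06,"jaw": -1}
    - {"wx": 0,"wy": 0,"wz": 0,"tx": 0,"ty": 0,"tz": 0.06,"jaw": -1}

```text
t: 14.15
ee_pos: [0.4915, 0.0, 0.0761]
orientation: [2.774, 1.475, 0.0]
ft_force: [0.6, -0.5, -2.5]
gripper_width: 0.251
finger_force: 50.0
```

apply_moves:
  moves:
    - {"wx": 0,"wy": 0,"wz": 0,"tx": 0,"ty": 0,"tz": 0.02,"jaw": -1}
    - {"wx": 0,"wy": 0,"wz": 0,"tx": 0,"ty": 0,"tz": 0.04,"jaw": -1}
    - {"wx": 0,"wy": 0,"wz": 0,"tx": 0,"ty": 0,"tz": 0.06,"jaw": -1}
    - {"wx": 0,"wy": 0,"wz": 0,"tx": 0,"ty": 0,"tz": 0.06,"jaw": -1}

```text
t: 14.65
ee_pos: [0.4915, 0.0, 0.0766]
orientation: [-2.774, -1.475, 0.0]
ft_force: [0.1, 0.1, -4.0]
gripper_width: 0.249
finger_force: 50.0
```

```bash
python3 st.py
```

```text
14.85 F [ 0.37 -0.44 -3.39] [0.43 0.46 0.56] T [-0.009 -0.044  0.013] p [4.9147e-01 1.0000e-05 7.6670e-02]
```

apply_moves:
  moves:
    - {"wx": 0,"wy": 0,"wz": 0,"tx": 0,"ty": 0,"tz": 0.02,"jaw": -1}
    - {"wx": 0,"wy": 0,"wz": 0,"tx": 0,"ty": 0,"tz": 0.04,"jaw": -1}
    - {"wx": 0,"wy": 0,"wz": 0,"tx": 0,"ty": 0,"tz": 0.06,"jaw": -1}
    - {"wx": 0,"wy": 0,"wz": 0,"tx": 0,"ty": 0,"tz": 0.06,"jaw": -1}

```text
t: 15.35
ee_pos: [0.4914, -0.0, 0.0772]
orientation: [-2.774, -1.475, 0.0]
ft_force: [0.7, -1.3, -6.3]
gripper_width: 0.253
finger_force: 50.0
```

```bash
python3 st.py
```

```text
15.55 F [ 0.36 -0.04 -6.71] [0.51 0.02 0.31] T [-0.101 -0.107 -0.011] p [4.9144e-01 2.0000e-05 7.7240e-02]
```

apply_moves:
  moves:
    - {"wx": 0,"wy": 0,"wz": 0,"tx": 0,"ty": 0,"tz": 0.02,"jaw": -1}
    - {"wx": 0,"wy": 0,"wz": 0,"tx": 0,"ty": 0,"tz": 0.04,"jaw": -1}
    - {"wx": 0,"wy": 0,"wz": 0,"tx": 0,"ty": 0,"tz": 0.04,"jaw": -1}
  newtons: 60

```text
t: 15.92
ee_pos: [0.4915, -0.0, 0.0777]
orientation: [2.774, 1.475, -0.0]
ft_force: [1.3, -0.7, -8.1]
gripper_width: 0.25
finger_force: 60.0
```

```bash
python3 st.py
```

```text
16.125 F [ 0.76 -0.75 -8.59] [0.41 0.62 0.47] T [-0.139 -0.191  0.016] p [ 4.915e-01 -1.000e-05  7.769e-02]
```

```bash
python3 - <<'E'
from rig import manip
import numpy as np,cv2
for i in range(10):
    c=manip.capture("side");s=manip.get_state();print(round(s["t"],3),s["ft_force"].round(1),(s["ee_pos"]*1000).round(2),s["joint_efforts"].round(2)[1:3])
cv2.imwrite("pics/s5.png",cv2.resize(c["img"][200:290,260:380],(640,480),interpolation=cv2.INTER_CUBIC))
E
```

```text
16.175 [ 1.3 -0.2 -8.3] [491.54  -0.    77.71] [-46.98 -19.74]
16.225 [ 0.2 -0.4 -9. ] [491.49   0.    77.72] [-46.99 -19.75]
16.275 [ 0.6 -0.9 -7.9] [4.9151e+02 1.0000e-02 7.7710e+01] [-47.   -19.75]
16.325 [ 1.  -0.7 -8.4] [491.51  -0.    77.72] [-47.01 -19.75]
16.375 [ 0.9 -1.3 -9.1] [491.53   0.    77.73] [-47.02 -19.75]
16.425 [ 1.  -0.6 -9.1] [ 4.9149e+02 -1.0000e-02  7.7710e+01] [-47.03 -19.75]
16.475 [ 1.  -1.  -8.7] [4.9152e+02 1.0000e-02 7.7740e+01] [-47.03 -19.76]
16.525 [ 0.8 -0.9 -9. ] [4.9152e+02 1.0000e-02 7.7740e+01] [-47.04 -19.76]
16.575 [ 0.9 -1.1 -9.3] [4.9149e+02 3.0000e-02 7.7730e+01] [-47.04 -19.76]
16.625 [ 0.8 -1.7 -9. ] [4.9153e+02 3.0000e-02 7.7730e+01] [-47.05 -19.76]
```

View pics/s5.png

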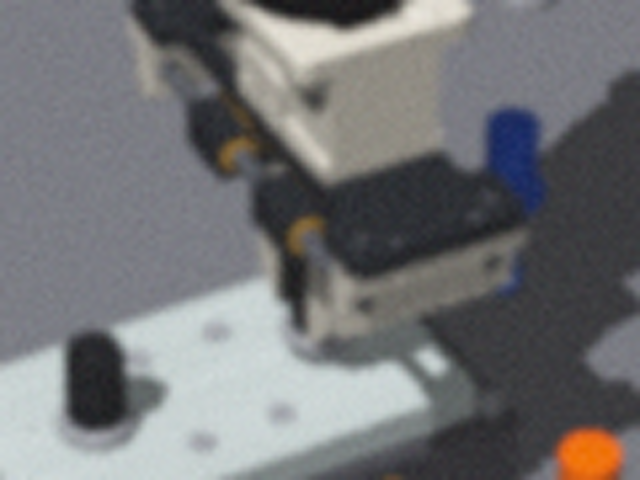

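The collar sits at the same height relative to the fingertips as before (crop 310,340), so the grip hasn't slipped. The force is steady with only a slow creep. I'll keep loading in small steps.

apply_moves:
  moves:
    - {"wx": 0,"wy": 0,"wz": 0,"tx": 0,"ty": 0,"tz": 0.02,"jaw": -1}
    - {"wx": 0,"wy": 0,"wz": 0,"tx": 0,"ty": 0,"tz": 0.04,"jaw": -1}
    - {"wx": 0,"wy": 0,"wz": 0,"tx": 0,"ty": 0,"tz": 0.04,"jaw": -1}

```text
t: 17.0
ee_pos: [0.4915, 0.0, 0.078]
orientation: [2.774, 1.475, -0.0]
ft_force: [1.1, -0.7, -10.7]
gripper_width: 0.253
finger_force: 60.0
```

```bash
python3 st.py
```

```text
17.2 F [  1.72  -1.2  -11.28] [0.52 0.33 0.44] T [-0.212 -0.32   0.001] p [4.9145e-01 2.0000e-05 7.8040e-02]
```

apply_moves:
  moves:
    - {"wx": 0,"wy": 0,"wz": 0,"tx": 0.01,"ty": -0.005,"tz": 0.02,"jaw": -1}
    - {"wx": 0,"wy": 0,"wz": 0,"tx": 0.015,"ty": -0.01,"tz": 0.04,"jaw": -1}
    - {"wx": 0,"wy": 0,"wz": 0,"tx": 0.015,"ty": -0.01,"tz": 0.04,"jaw": -1}

```text
t: 17.58
ee_pos: [0.4915, -0.0001, 0.0784]
orientation: [-2.774, -1.475, 0.001]
ft_force: [1.8, -0.4, -12.8]
gripper_width: 0.251
finger_force: 60.0
```

```bash
python3 st.py
```

```text
17.775 F [  1.59  -0.64 -13.53] [0.47 0.19 0.29] T [-0.188 -0.271 -0.001] p [ 4.9153e-01 -5.0000e-05  7.8420e-02]
```

apply_moves:
  moves:
    - {"wx": 0,"wy": 0,"wz": 0,"tx": 0.015,"ty": -0.005,"tz": 0.02,"jaw": -1}
    - {"wx": 0,"wy": 0,"wz": 0,"tx": 0.015,"ty": -0.005,"tz": 0.035,"jaw": -1}
    - {"wx": 0,"wy": 0,"wz": 0,"tx": 0.015,"ty": -0.005,"tz": 0.035,"jaw": -1}

```text
t: 18.15
ee_pos: [0.4916, -0.0001, 0.0787]
orientation: [-2.774, -1.475, 0.001]
ft_force: [1.2, -1.5, -16.2]
gripper_width: 0.25
finger_force: 60.0
```

```bash
python3 st.py
```

```text
18.35 F [  0.8   -0.58 -16.17] [0.6  0.55 0.31] T [-0.13  -0.209  0.008] p [ 4.9157e-01 -8.0000e-05  7.8690e-02]
```

apply_moves:
  moves:
    - {"wx": 0,"wy": 0,"wz": 0,"tx": 0,"ty": 0,"tz": 0,"jaw": -1}
    - {"wx": 0,"wy": 0,"wz": 0,"tx": 0,"ty": 0,"tz": 0,"jaw": -1}
    - {"wx": 0,"wy": 0,"wz": 0,"tx": 0,"ty": 0,"tz": 0,"jaw": -1}
    - {"wx": 0,"wy": 0,"wz": 0,"tx": 0,"ty": 0,"tz": 0,"jaw": -1}
    - {"wx": 0,"wy": 0,"wz": 0,"tx": 0,"ty": 0,"tz": 0,"jaw": -1}

```text
t: 18.98
ee_pos: [0.4916, -0.0001, 0.0788]
orientation: [-2.774, -1.475, 0.0]
ft_force: [0.3, -1.0, -17.6]
gripper_width: 0.251
finger_force: 60.0
```

```bash
python3 st.py
```

```text
19.175 F [  0.19  -0.   -17.78] [0.42 0.69 0.48] T [-0.036 -0.051  0.012] p [ 4.9166e-01 -9.0000e-05  7.8810e-02]
```

Held for about 1 s, creeping up to 17.8 N. I'll ease it slightly, hold a little longer, and check.

apply_moves:
  moves:
    - {"wx": 0,"wy": 0,"wz": 0,"tx": 0,"ty": 0,"tz": -0.03,"jaw": -1}
    - {"wx": 0,"wy": 0,"wz": 0,"tx": 0,"ty": 0,"tz": -0.03,"jaw": -1}
    - {"wx": 0,"wy": 0,"wz": 0,"tx": 0,"ty": 0,"tz": -0.035,"jaw": -1}
    - {"wx": 0,"wy": 0,"wz": 0,"tx": 0,"ty": 0,"tz": -0.04,"jaw": -1}
    - {"wx": 0,"wy": 0,"wz": 0,"tx": 0,"ty": 0,"tz": -0.045,"jaw": -1}
    - {"wx": 0,"wy": 0,"wz": 0,"tx": 0,"ty": 0,"tz": -0.045,"jaw": -1}

```text
t: 19.92
ee_pos: [0.4918, -0.0001, 0.0785]
orientation: [2.774, 1.475, 0.0]
ft_force: [-0.9, -0.2, -13.0]
gripper_width: 0.247
finger_force: 60.0
```

```bash
python3 st.py
```

```text
20.125 F [ -1.1    0.03 -13.86] [0.44 0.35 0.45] T [ 0.048  0.273 -0.003] p [ 4.918e-01 -1.100e-04  7.850e-02]
```

apply_moves:
  moves:
    - {"wx": 0,"wy": 0,"wz": 0,"tx": -0.01,"ty": 0,"tz": 0.015,"jaw": -1}
    - {"wx": 0,"wy": 0,"wz": 0,"tx": -0.01,"ty": 0,"tz": 0.015,"jaw": -1}
    - {"wx": 0,"wy": 0,"wz": 0,"tx": -0.01,"ty": 0,"tz": 0.014,"jaw": -1}
    - {"wx": 0,"wy": 0,"wz": 0,"tx": -0.01,"ty": 0,"tz": 0.013,"jaw": -1}
    - {"wx": 0,"wy": 0,"wz": 0,"tx": -0.01,"ty": 0,"tz": 0.012,"jaw": -1}

```text
t: 20.75
ee_pos: [0.4918, -0.0001, 0.0786]
orientation: [2.774, 1.475, 0.0]
ft_force: [-1.2, -0.5, -14.6]
gripper_width: 0.248
finger_force: 60.0
```

```bash
python3 st.py
```

```text
20.95 F [ -0.22   0.15 -14.78] [0.23 0.63 0.22] T [ 0.045  0.115 -0.01 ] p [ 4.9176e-01 -1.5000e-04  7.8570e-02]
```

apply_moves:
  moves:
    - {"wx": 0,"wy": 0,"wz": 0,"tx": 0,"ty": 0,"tz": 0.012,"jaw": -1}
    - {"wx": 0,"wy": 0,"wz": 0,"tx": 0,"ty": 0,"tz": 0.012,"jaw": -1}
    - {"wx": 0,"wy": 0,"wz": 0,"tx": 0,"ty": 0,"tz": 0.01,"jaw": -1}
    - {"wx": 0,"wy": 0,"wz": 0,"tx": 0,"ty": 0,"tz": 0.009,"jaw": -1}
    - {"wx": 0,"wy": 0,"wz": 0,"tx": 0,"ty": 0,"tz": 0.008,"jaw": -1}
    - {"wx": 0,"wy": 0,"wz": 0,"tx": 0,"ty": 0,"tz": 0.006,"jaw": -1}
    - {"wx": 0,"wy": 0,"wz": 0,"tx": 0,"ty": 0,"tz": 0.004,"jaw": -1}
    - {"wx": 0,"wy": 0,"wz": 0,"tx": 0,"ty": 0,"tz": 0.002,"jaw": -1}

```text
t: 21.95
ee_pos: [0.4917, -0.0001, 0.0786]
orientation: [2.774, 1.475, 0.0]
ft_force: [-0.3, 0.9, -15.6]
gripper_width: 0.247
finger_force: 60.0
```

```bash
python3 st.py
```

```text
22.15 F [ -0.38  -0.17 -15.38] [0.5  0.55 0.14] T [ 0.004  0.039 -0.009] p [ 4.9175e-01 -1.3000e-04  7.8610e-02]
```

The catch held about 15.4 N steadily for over a second. Next I'll lower the pin back to home.

apply_moves:
  moves:
    - {"wx": 0,"wy": 0,"wz": 0,"tx": 0,"ty": 0,"tz": -0.08,"jaw": -1}
    - {"wx": 0,"wy": 0,"wz": 0,"tx": 0,"ty": 0,"tz": -0.16,"jaw": -1}
    - {"wx": 0,"wy": 0,"wz": 0,"tx": 0,"ty": 0,"tz": -0.24,"jaw": -1}
    - {"wx": 0,"wy": 0,"wz": 0,"tx": 0,"ty": 0,"tz": -0.34,"jaw": -1}
    - {"wx": 0,"wy": 0,"wz": 0,"tx": 0,"ty": 0,"tz": -0.44,"jaw": -1}
    - {"wx": 0,"wy": 0,"wz": 0,"tx": 0,"ty": 0,"tz": -0.54,"jaw": -1}
    - {"wx": 0,"wy": 0,"wz": 0,"tx": 0,"ty": 0,"tz": -0.62,"jaw": -1}
    - {"wx": 0,"wy": 0,"wz": 0,"tx": 0,"ty": 0,"tz": -0.68,"jaw": -1}
    - {"wx": 0,"wy": 0,"wz": 0,"tx": 0,"ty": 0,"tz": -0.72,"jaw": -1}
    - {"wx": 0,"wy": 0,"wz": 0,"tx": 0,"ty": 0,"tz": -0.72,"jaw": -1}

```text
t: 23.4
ee_pos: [0.4918, -0.0001, 0.0714]
orientation: [2.774, 1.475, 0.0]
ft_force: [0.0, 0.3, -2.0]
gripper_width: 0.251
finger_force: 60.0
```

apply_moves:
  moves:
    - {"wx": 0,"wy": 0,"wz": 0,"tx": 0,"ty": 0,"tz": -0.04,"jaw": -1}
    - {"wx": 0,"wy": 0,"wz": 0,"tx": 0,"ty": 0,"tz": -0.08,"jaw": -1}
    - {"wx": 0,"wy": 0,"wz": 0,"tx": 0,"ty": 0,"tz": -0.12,"jaw": -1}
    - {"wx": 0,"wy": 0,"wz": 0,"tx": 0,"ty": 0,"tz": -0.12,"jaw": -1}

```text
t: 23.9
ee_pos: [0.4917, -0.0001, 0.0701]
orientation: [2.774, 1.475, -0.0]
ft_force: [0.2, -0.6, -1.7]
gripper_width: 0.25
finger_force: 60.0
```

apply_moves:
  moves:
    - {"wx": 0,"wy": 0,"wz": 0,"tx": 0,"ty": 0,"tz": -0.04,"jaw": -1}
    - {"wx": 0,"wy": 0,"wz": 0,"tx": 0,"ty": 0,"tz": -0.08,"jaw": -1}
    - {"wx": 0,"wy": 0,"wz": 0,"tx": 0,"ty": 0,"tz": -0.12,"jaw": -1}
    - {"wx": 0,"wy": 0,"wz": 0,"tx": 0,"ty": 0,"tz": -0.12,"jaw": -1}

```text
t: 24.4
ee_pos: [0.4918, -0.0001, 0.0695]
orientation: [2.774, 1.475, 0.0]
ft_force: [-1.5, 0.7, 5.5]
gripper_width: 0.255
finger_force: 60.0
```

Contact again at z = 0.0695, the same height as before, so the collar is on the plate and nothing slipped. I'll unload, release, and retreat straight up.

apply_moves:
  moves:
    - {"wx": 0,"wy": 0,"wz": 0,"tx": 0,"ty": 0,"tz": 0.02,"jaw": -1}
    - {"wx": 0,"wy": 0,"wz": 0,"tx": 0,"ty": 0,"tz": 0.04,"jaw": -1}
    - {"wx": 0,"wy": 0,"wz": 0,"tx": 0,"ty": 0,"tz": 0.04,"jaw": -0.3}
    - {"wx": 0,"wy": 0,"wz": 0,"tx": 0,"ty": 0,"tz": 0.04,"jaw": -0.1}
    - {"wx": 0,"wy": 0,"wz": 0,"tx": 0,"ty": 0,"tz": 0.04,"jaw": 0.1}
    - {"wx": 0,"wy": 0,"wz": 0,"tx": 0,"ty": 0,"tz": 0.04,"jaw": 0.1}
    - {"wx": 0,"wy": 0,"wz": 0,"tx": 0,"ty": 0,"tz": 0.04,"jaw": 0.1}
    - {"wx": 0,"wy": 0,"wz": 0,"tx": 0,"ty": 0,"tz": 0.04,"jaw": 0.1}

```text
t: 25.4
ee_pos: [0.4917, -0.0002, 0.0694]
orientation: [2.774, 1.475, 0.0]
ft_force: [0.8, 0.2, -0.2]
gripper_width: 0.546
finger_force: 0.0
```

apply_moves:
  moves:
    - {"wx": 0,"wy": 0,"wz": 0,"tx": 0,"ty": 0,"tz": 1,"jaw": 0.1}
    - {"wx": 0,"wy": 0,"wz": 0,"tx": 0,"ty": 0,"tz": 3,"jaw": 0.1}
    - {"wx": 0,"wy": 0,"wz": 0,"tx": 0,"ty": 0,"tz": 6,"jaw": 0.1}
    - {"wx": 0,"wy": 0,"wz": 0,"tx": 0,"ty": 0,"tz": 9,"jaw": 0.1}
    - {"wx": 0,"wy": 0,"wz": 0,"tx": 0,"ty": 0,"tz": 12,"jaw": 0.1}
    - {"wx": 0,"wy": 0,"wz": 0,"tx": 0,"ty": 0,"tz": 14,"jaw": 0.1}
    - {"wx": 0,"wy": 0,"wz": 0,"tx": 0,"ty": 0,"tz": 14,"jaw": 0.1}

```text
t: 26.28
ee_pos: [0.4925, -0.0002, 0.2112]
orientation: [2.772, 1.474, 0.005]
ft_force: [-0.5, -0.3, 0.1]
gripper_width: 0.547
finger_force: 0.0
```

```bash
python3 - <<'E'
from rig import manip
import numpy as np,cv2
from h import *
for n in("side","wrist"):
    c=manip.capture(n);W=pts(c)
    for x,y in((.4905,.0),(.545,.084)):
        m=(c["depth"]>0)&(np.hypot(W[...,0]-x,W[...,1]-y)<.022)&(W[...,2]>.068)&(W[...,2]<.135)&(c["img"].max(2)<80)
        print(n,np.percentile(W[m][:,2],95).round(4))
    if n=="side":cv2.imwrite("pics/s6.png",cv2.resize(c["img"][215:335,230:390],(640,480),interpolation=cv2.INTER_CUBIC))
s=manip.get_state();print(s["t"],s["ft_force"].round(1))
E
```

```text
side 0.0979
side 0.0976
wrist 0.0984
wrist 0.0986
26.375 [-1.  -1.1 -0.6]
```

View pics/s6.png

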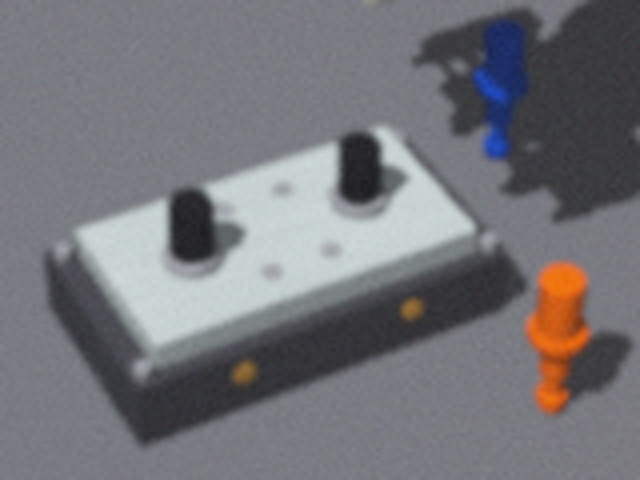

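Both pins now stand with their collars on the plate: knobs at crop (190,225) and (360,168), tops level at about 0.098. The look-alikes are untouched and the gripper is clear, so I'll hand it in.

```bash
python3 -c "
from rig import manip
print(manip.finish_job())"
```

```text
the job is handed in; nothing more can be done
None
```

The proud pin was pushed home with no reading over about 16 N, held a tug of about 15–16 N for over a second (highest reading about 18 N), and was released with its collar on the plate and nothing else touched; the job is handed in, and no verdict was shown.

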